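# Close and stack the glaze tubs

### The arm

A 6-joint arm with a two-finger parallel gripper is mounted at the origin on the work surface. World frame = base frame: x ahead of the robot, y to its left, z up, the work surface at z = 0. Lengths are in m, angles in rad, forces in N, time in s.
With the tool pointing down it reaches from about 0.325 to 0.75 m from the base axis. Payload 7.6 kg.
Tool frame: the origin (TCP) lies midway between the tips of the shut fingers; the grasp point (between the pads) lies hold_point_z behind it (hold_point_z is the distance from the TCP to the grasp point, in m); x points along the fingers, y is the direction in which the jaws open and shut, and the axes are right-handed (so a half turn about x gives the same grasp; the last joint's range is limited). The gripper opens to 85 mm and grips with 20 to 120 N. Pads are 22 mm wide; open, the fingers measure 114 mm over their backs; the gripper's body (76 mm by 85 mm) begins 54 mm behind the grasp point. The pads swing forward as they close: fully open they stand 13 mm farther back than shut.
Start: joints at [1.203, 0.052, 1.401, -0, 1.689, -0.07], TCP at [0.154, 0.502, 0.231] pointing down, gripper open.
Joint ranges: [-2.9, 2.9], [-0.91, 2.17], [0.12, 2.37], [-1.06, 4.2], [0.26, 2.73], [-2.93, 2.93]. Speed limits (rad/s): [2.57, 2.57, 3.01, 3.14, 3.14, 3.14].

### API

Orientations are given as a rotation vector (axis times angle).
In Python, from cell import * gives the robot as it stands.
- The arm moves only by the shell command python3 -m crank 'ROWS' [FORCE]. ROWS is JSON, a list of rows, each a list of 3 entries, a list of its own where there are three numbers: the closure, from 0 (fully open) to 1 (shut), then the shift along the tool's x, y, z in units of 0.3 m (1.0 is 0.3 m), then the turn, a rotation vector about the tool's x, y, z in units of 30 degrees (1.0 is 30 degrees). In form: [[grip, [dx, dy, dz], [wx, wy, wz]], ...]. A call has exactly 8 rows; each row is the pose to reach, as a shift and turn from the pose commanded when the call began, along the tool's axes at that moment; what a row does not reach only later rows make up. A row lasts 1/10 s, in which the tool goes at most 50 mm and 8.59 degrees, less where a joint would pass 70% of its speed; a pose out of reach is approached as far as the arm can. A call with a number of a shift or a turn outside -1 to 1 is refused whole. A call with a gripper value outside its range is refused whole. The fingers move at their own pace and stop on an object; FORCE is the grip in N (left out, the last holds). Time passes only in rows, so rows that repeat a pose let the fingers close, or fill a call up. It gives the time, the measured TCP pose, the force and the opening at its end, in the units of the state.
- get_obs(): the state, without advancing time (a new reading comes with each control period).
- grab_frame(name): name is "side" or "top"; returns a dict with "pixels" (384x512x3 uint8, red, green, blue), "vertical_fov" (degrees; the focal length in pixels is half the picture's height over the tangent of half this angle, whatever the lens; pixels are square), "cx", "cy" (the principal point, pixels), "k1" (the pictures are not rectified: a ray, as slopes to the right and down, at radius r is drawn at 1 + k1 r^2 times it, then the intrinsics apply), "R" (3x3) and "t" (3): a world point X has camera coordinates R X + t. Camera axes: x right, y down, z forward; pixel columns grow to the right and rows downward; lengths in m; the calibration is good to about 2 mm. A picture is of the moment at which its call begins. There is no depth.
- hand_in(): hands the job in, once; it reports no verdict.
The state is a dict: "t": time; "q": joint angles; "qvel": joint speeds; "joint_torque": joint torques, N m; "ee_pos": TCP position; "orientation": TCP orientation; "wrist_force": force on the tool from outside, world axes, zero at the start; "moment": the same for the moment, N m; "opening": finger opening in m.
Only numpy, scipy, OpenCV 4.12 (cv2) and the standard library are available. Lean on these libraries where they do the work, as an engineer would, in place of code of your own. Each camera call takes 0.05 s, during which the arm holds its last target. There are 200 camera calls.

### The job

Put the glaze away: stand the wide tub in the middle of the round cork mat and close it with the wide lid, then stand the narrow tub in the middle of that lid and close it with the narrow lid, so that they make one straight stack with both lids fully home. Stand the dropper bottle upright in the middle of the square tile. Set the tubs and the bottle down gently without dropping them, leave the brush mug and the two glass paint jars where they stand, and let go of everything.

Things in the scene. Friction and masses are not known exactly. Their poses are not given: they have to be found in the camera images.
- cork_mat: target: round cork mat, diameter 100 mm, 4 thick, fixed to the bench; origin at the centre of its underside (bench level), z up
- tile: target: square pale marble tile, 90 x 90 mm, 8 thick, fixed to the bench; origin at the centre of its underside (bench level), z up, x and y parallel to its sides
- wide_tub: wide open white plastic tub standing upright: straight round wall, outer diameter 64 mm, inner diameter 56, height 52, floor 5 thick, about 0.12 kg; origin at the centre of its underside, z up
- narrow_tub: narrow open white plastic tub standing upright: straight round wall, outer diameter 48 mm, inner diameter 40, height 46, floor 5 thick, about 0.08 kg; origin at the centre of its underside, z up; stacked, it stands on the wide lid
- wide_lid: white lid of the wide tub, right way up: flat-topped solid rim disc of diameter 68 mm, 10 thick, over a plug of diameter 51, 6 deep, foot bevelled 3; lies on the plug, rim 6 above the bench. Seated, the plug is in the mouth (2.5 play all round), the rim rests on the tub's edge and the plug's underside is 46 above the tub's underside. 0.05 kg; origin at the centre of the plug's underside, z up
- narrow_lid: white lid of the narrow tub, right way up: flat-topped solid rim disc of diameter 52 mm, 10 thick, over a plug of diameter 35, 6 deep, foot bevelled 3; lies on the plug, rim 6 above the bench. Seated, the plug is in the mouth (2.5 play all round), the rim rests on the tub's edge and the plug's underside is 40 above the tub's underside. 0.03 kg; origin at the centre of the plug's underside, z up
- dropper: closed white plastic dropper bottle standing upright: straight round body of diameter 30 mm up to 44 high, then a shoulder and a black pointed nozzle to 76 high, 0.05 kg; origin at the centre of its underside, z up
- brush_mug: bystander: white ceramic mug without a handle, diameter 68 mm at the rim, 70 high, with three paint brushes standing in it to about 108 high; loose, not to be disturbed; origin at the centre of its underside, z up
- paint_jar1: bystander: small closed amber glass paint jar with a black cap, diameter 40 mm, 50 high; loose, not to be disturbed; origin at the centre of its underside, z up
- paint_jar2: bystander: the same kind of amber glass paint jar, diameter 40 mm, 50 high, the one nearer the robot; loose, not to be disturbed; origin at the centre of its underside, z up
Mind the look-alikes: they are no part of the job. Leave any red or yellow look-alike of the narrow_tub alone. Leave any green look-alike of the dropper alone.

How it is judged:
By the outcome, as a careful person would: the job done as asked, in the order asked, and still so for the second after the job is handed in, with the robot touching nothing.
It also fails if it takes over 144 s, if anything falls off the work surface, if the arm or the gripper's body presses on something with over 40 N, if the wrist force passes 120 N, or if a joint passes its speed limit or range.

## Working session

There is one attempt and no reset: what is moved stays moved. The work goes in short steps, Python scripts to look and compute and a shell command to move; the robot and the scene stay as the last step left them, time stands still between calls to the robot, and variables do not carry over. Pictures are saved under pics/ and viewed, about 12 in all and at most 16, crops included, and the job is handed in when it is done.

```bash
ls; mkdir -p pics; python3 - <<'E'
from cell import *
import cv2,numpy as np
o=get_obs();print(o)
for n in("top","side"):
    f=grab_frame(n);cv2.imwrite(f"pics/{n}0.png",f["pixels"][:,:,::-1]);np.save(f"pics/{n}0.npy",f,allow_pickle=True)
    print(n,{k:v for k,v in f.items() if k!="pixels"})
import cell;print([k for k in dir(cell) if k[0]!='_'])
try: print(hold_point_z)
except Exception as e: print(e)
E
```

```text
pics
{'t': 0.0, 'q': array([ 1.20268423e+00,  5.28184749e-02,  1.40174678e+00,  1.21958465e-05,
        1.68858489e+00, -7.02986294e-02]), 'qvel': array([ 0.0008008 , -0.00022957, -0.00350666,  0.00089588, -0.00087329,
        0.00069265]), 'joint_torque': array([-8.82071545e-04, -3.81655204e+01, -3.60191631e+01, -8.44428178e-05,
        6.07203576e-03,  5.31018190e-05]), 'ee_pos': array([0.15391573, 0.50161382, 0.23047086]), 'orientation': array([ 0.23256042,  1.55847881, -0.2349516 ]), 'wrist_force': array([-0.16154676, -0.02438157, -0.22671617]), 'moment': array([-0.02449213,  0.0168429 ,  0.01712687]), 'opening': 0.08562800288461726}
top {'vertical_fov': 45.824901354567, 'cx': 249.25604883268116, 'cy': 191.11760704314813, 'k1': -0.15785537192507834, 'R': array([[ 0.00951593, -0.99977744, -0.01882885],
       [-0.99099376, -0.0069138 , -0.13372943],
       [ 0.13356949,  0.01993184, -0.99083899]]), 't': array([-0.00728687,  0.55378086,  1.08279794])}
side {'vertical_fov': 56.43178097717001, 'cx': 252.10615433101603, 'cy': 189.7845355265878, 'k1': -0.0020796938709154262, 'R': array([[ 0.84013442, -0.54200113,  0.02022221],
       [-0.31032464, -0.51093178, -0.80165287],
       [ 0.44482893,  0.66722072, -0.59744768]]), 't': array([-0.46926883,  0.20306158,  0.64048779])}
['MotionError', 'get_obs', 'grab_frame', 'hand_in', 'hold_point_z']
0.0187
```

View pics/top0.png

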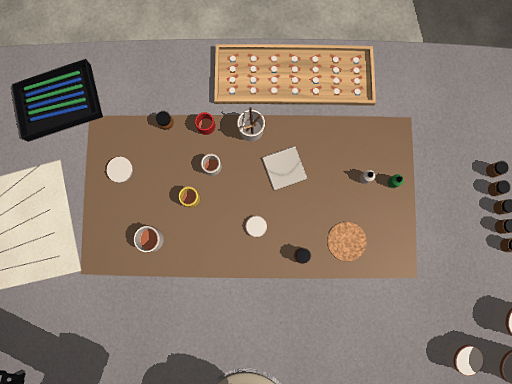

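View pics/side0.png

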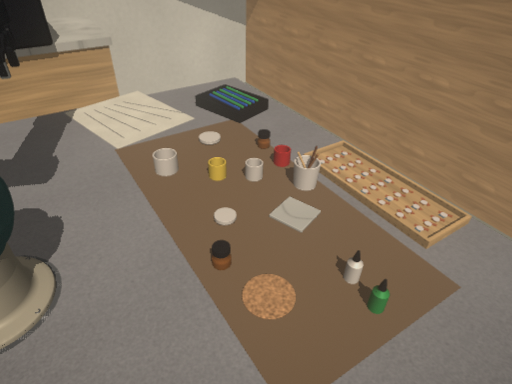

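The top view shows the wide lid at (119,169), wide tub (148,239), narrow tub (210,164), narrow lid (256,226), tile (284,168), white dropper (369,176) and cork mat (347,241). The look-alikes are yellow (188,197), red (205,123) and green (397,181). The mug is at (251,124) and the jars at (164,120) and (302,255). The side view agrees. Next I'll measure positions.

```bash
cat > h.py <<'E'
import cv2,numpy as np
from scipy.optimize import least_squares
from scipy.spatial.transform import Rotation as Ro
def cam(f):
    h=f["pixels"].shape[0];F=h/2/np.tan(np.radians(f["vertical_fov"]/2))
    K=np.array([[F,0,f["cx"]],[0,F,f["cy"]],[0,0,1]]);return K,np.array([f["k1"],0,0,0.])
def plane(f,uv,z):
    K,D=cam(f);p=cv2.undistortPoints(np.array(uv,float).reshape(-1,1,2),K,D)[:,0]
    d=np.c_[p,np.ones(len(p))]@f["R"];c=-f["R"].T@f["t"]
    return (c+d*((z-c[2])/d[:,2])[:,None])[:,:2]
def proj(f,X):
    K,D=cam(f);return cv2.projectPoints(np.array(X,float).reshape(-1,1,3),cv2.Rodrigues(f["R"])[0],f["t"],K,D)[0][:,0]
def blob(f,seed,mask):
    n,l,s,c=cv2.connectedComponentsWithStats(mask.astype(np.uint8))
    ys,xs=np.nonzero(l);i=np.argmin((xs-seed[0])**2+(ys-seed[1])**2)
    m=(l==l[ys[i],xs[i]]).astype(np.uint8)
    return max(cv2.findContours(m,cv2.RETR_EXTERNAL,cv2.CHAIN_APPROX_NONE)[0],key=len)[:,0]
def white(f):
    h=cv2.cvtColor(f["pixels"],cv2.COLOR_RGB2HSV);return (h[...,1]<70)&(h[...,2]>125)
def circ(f,seed,mask,z,R,full=False):
    """known-radius circle at height z through the outline on the side away from the camera"""
    P=plane(f,blob(f,seed,mask),z);C=(-f["R"].T@f["t"])[:2];c=P.mean(0)
    for _ in range(4):
        u=(c-C)/np.linalg.norm(c-C);s=P if full else P[(P-c)@u>0]
        r=least_squares(lambda q:np.hypot(*(s-q[:2]).T)-q[2],[*c,R],loss="soft_l1",f_scale=.001)
        k=least_squares(lambda q:np.hypot(*(s-q).T)-R+.0005,c,loss="soft_l1",f_scale=.001);c=k.x
    return c,r.x[2],len(P)
E
python3 - <<'E'
from h import *
T=np.load("pics/top0.npy",allow_pickle=True).item();S=np.load("pics/side0.npy",allow_pickle=True).item()
from cell import get_obs
print(Ro.from_rotvec(get_obs()["orientation"]).as_matrix().round(3), -T["R"].T@T["t"])
W=white(T);WS=white(S)
for n,a,b,z,R in [("wtub",(148,230),(165,155),.052,.032),("ntub",(210,155),(254,165),.046,.024),("wlid",(119,169),(209,138),.016,.034),("nlid",(256,226),(225,216),.016,.026)]:
    print(n,circ(T,a,W,z,R),circ(S,b,WS,z,R))
h=cv2.cvtColor(T["pixels"],cv2.COLOR_RGB2HSV);print(h[241,347],h[241,400],h[250,360])
cm=lambda f:(lambda h:(h[...,2]>130)&(h[...,1]>80))(cv2.cvtColor(f["pixels"],cv2.COLOR_RGB2HSV))
for f,s in((T,(347,241)),(S,(269,296))):
    m=cv2.morphologyEx(cm(f).astype(np.uint8),cv2.MORPH_CLOSE,np.ones((3,3)));print("mat",circ(f,s,m,.004,.05,True))
for f,s in((T,(284,168)),(S,(296,213))):
    b=blob(f,s,white(f));q=cv2.minAreaRect((plane(f,b,.008)*1000).astype(np.float32));print("tile",q)
for f,s in((T,(205,123)),(T,(188,197)),(T,(251,124)),(T,(302,255)),(T,(164,120)),(T,(397,181)),(T,(369,176))): print(s,plane(f,[s],.04))
a=cv2.resize(T["pixels"][150:205,345:415],None,fx=5,fy=5);b=cv2.resize(S["pixels"][240:320,335:405],None,fx=5,fy=5)
im=np.zeros((400,710,3),np.uint8);im[:275,:350]=a;im[:400,360:]=b;cv2.imwrite("pics/c1.png",im[:,:,::-1])
E
```

```text
[[-0.     0.293  0.956]
 [-0.001  0.956 -0.293]
 [-1.    -0.001 -0.   ]] [ 0.40423395 -0.02503867  1.14679802]
wtub (array([0.43337626, 0.24627338]), np.float64(0.03110567205313879), 80) (array([0.43199809, 0.24353479]), np.float64(0.031672524183134626), 83)
ntub (array([0.62234282, 0.0939813 ]), np.float64(0.023173555539774404), 61) (array([0.62057838, 0.0903213 ]), np.float64(0.023397596015566208), 66)
wlid (array([0.61146239, 0.33400606]), np.float64(0.03286520162112615), 72) (array([0.6119918 , 0.33133777]), np.float64(0.03201162405647025), 50)
nlid (array([ 0.46902277, -0.01967438]), np.float64(0.02534829032340747), 58) (array([ 0.46837837, -0.02222441]), np.float64(0.024832174156793837), 58)
[ 13 125 187] [ 14  91 154] [ 13 127 163]
mat (array([0.60891123, 0.05396771]), np.float64(0.35600055134465874), 1151)
mat (array([ 0.43211906, -0.25185754]), np.float64(0.049494336630842635), 141)
tile ((618.9979858398438, -91.24530029296875), (91.4096450805664, 90.30274963378906), 19.9439697265625)
tile ((616.5120239257812, -95.94496154785156), (95.4053726196289, 93.67040252685547), 19.529659271240234)
(205, 123) [[0.72639465 0.11076675]]
(188, 197) [[0.53772999 0.14830573]]
(251, 124) [[ 0.72398068 -0.00554287]]
(302, 255) [[ 0.39829653 -0.13195197]]
(164, 120) [[0.73464962 0.21609696]]
(397, 181) [[ 0.58147267 -0.37113358]]
(369, 176) [[ 0.59343565 -0.30015707]]
```

View pics/c1.png

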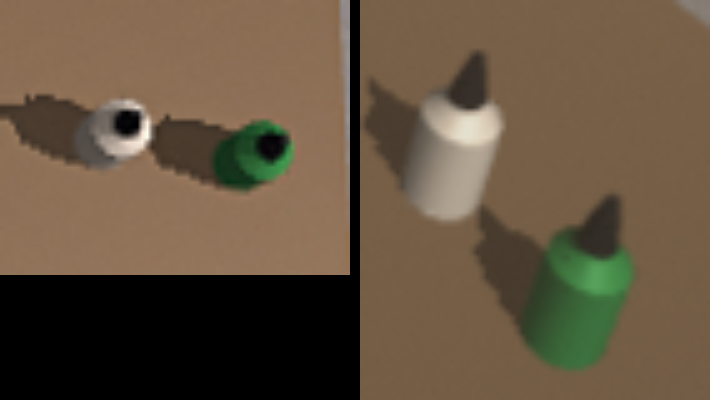

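The crop shows the dropper's shoulder centre at about (369,176) in the top view and (355,262.6) in the side view, with the nozzle tip at (370.4,174.4). The green bottle is clear of it to the right.

```bash
python3 - <<'E'
from h import *
T=np.load("pics/top0.npy",allow_pickle=True).item();S=np.load("pics/side0.npy",allow_pickle=True).item()
h=cv2.cvtColor(T["pixels"],cv2.COLOR_RGB2HSV)
m=((h[...,1]>100)&(h[...,2]>120)).astype(np.uint8);m=cv2.morphologyEx(m,cv2.MORPH_CLOSE,np.ones((5,5)));m=cv2.morphologyEx(m,cv2.MORPH_OPEN,np.ones((7,7)))
print(circ(T,(347,241),m,.004,.05,True))
print("drop",plane(T,[(369,175.7)],.044),plane(S,[(355,262.6)],.044),plane(T,[(370.4,174.4)],.07),plane(S,[(351,279)],.003))
print("green",plane(T,[(397.5,180)],.044))
E
```

```text
(array([ 0.43373212, -0.24872974]), np.float64(0.04885934422577313), 110)
drop [[ 0.59350568 -0.29918456]] [[ 0.59427694 -0.302208  ]] [[ 0.59226737 -0.2962651 ]] [[ 0.59038472 -0.30610239]]
green [[ 0.58336151 -0.37125702]]
```

```bash
cat > plan.py <<'E'
# python3 plan.py x y z phi_deg  -> shift and turn in move units from the present pose
import sys
from h import *
from cell import get_obs
x,y,z,p=map(float,sys.argv[1:]);o=get_obs();R=Ro.from_rotvec(o["orientation"]).as_matrix();a=np.radians(p)
yv=np.array([np.cos(a),np.sin(a),0]);xv=np.array([0,0,-1.]);G=np.c_[xv,yv,np.cross(xv,yv)]
w=Ro.from_matrix(R.T@G).as_rotvec(degrees=True)/30
print((R.T@(np.array([x,y,z])-o["ee_pos"])/.3).round(3).tolist(),w.round(3).tolist())
E
R='[0,[0,-0.25,0.6],[-0.57,0,0]]'; python3 -m crank '[[0,[0,-0.25,0.6],[-0.57,0,0]],[0,[0,-0.25,0.6],[-0.57,0,0]],[0,[0,-0.25,0.6],[-0.57,0,0]],[0,[0,-0.25,0.6],[-0.57,0,0]],[0,[0,-0.25,0.6],[-0.57,0,0]],[0,[0,-0.25,0.6],[-0.57,0,0]],[0,[0,-0.25,0.6],[-0.57,0,0]],[0,[0,-0.25,0.6],[-0.57,0,0]]]' 30; python3 plan.py .4327 .2449 .14 90
```

```text
t: 0.9
ee_pos: [0.3031, 0.3782, 0.2312]
orientation: [-0.002, 1.571, 0.002]
wrist_force: [-0.6, -0.0, 0.6]
opening: 0.0853
[0.304, -0.446, 0.431] [0.005, -0.001, -0.0]
```

```bash
python3 -m crank '[[0,[0.3,-0.446,0.431],[0,0,0]],[0,[0.3,-0.446,0.431],[0,0,0]],[0,[0.3,-0.446,0.431],[0,0,0]],[0,[0.3,-0.446,0.431],[0,0,0]],[0,[0.3,-0.446,0.431],[0,0,0]],[0,[0.3,-0.446,0.431],[0,0,0]],[0,[0.3,-0.446,0.431],[0,0,0]],[0,[0.3,-0.446,0.431],[0,0,0]]]'; python3 -m crank '[[0,[0.1,0,0],[0,0,0]],[0,[0.2,0,0],[0,0,0]],[0,[0.3,0,0],[0,0,0]],[0,[0.36,0,0],[0,0,0]],[0,[0.4,0,0],[0,0,0]],[0,[0.43,0,0],[0,0,0]],[0,[0.43,0,0],[0,0,0]],[0.05,[0.43,0,0],[0,0,0]]]'; python3 plan.py .4327 .2449 .012 90
python3 - <<'E'
from h import *
from cell import *
im=np.zeros((576,720,3),np.uint8)
f=grab_frame("side");np.save("pics/s1.npy",f,allow_pickle=True)
cv2.imwrite("pics/v4.png",cv2.resize(f["pixels"][80:230,80:300],None,fx=3,fy=3)[:,:,::-1])
E
```

```text
t: 1.7
ee_pos: [0.433, 0.2453, 0.1424]
orientation: [-0.002, 1.569, 0.003]
wrist_force: [0.1, 1.0, 0.3]
opening: 0.0851
t: 2.5
ee_pos: [0.434, 0.2442, 0.0133]
orientation: [-0.0, 1.569, 0.001]
wrist_force: [-0.2, 0.9, -0.1]
opening: 0.0811
[0.004, 0.002, -0.004] [0.002, 0.003, -0.001]
```

View pics/v4.png

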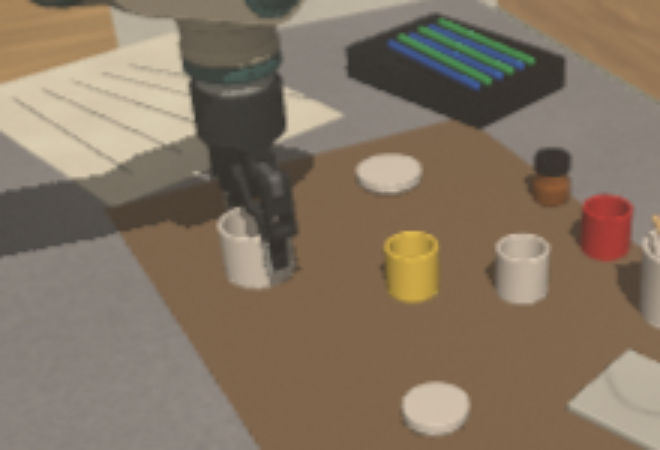

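The crop shows the fingers straddling the wide tub at (250,245), with nothing touched. I'll pinch it, turn 90° and pinch again to centre it in both axes.

```bash
python3 -m crank '[[0.2,[0,0,0],[0,0,0]],[0.3,[0,0,0],[0,0,0]],[0.4,[0,0,0],[0,0,0]],[0.4,[0,0,0],[0,0,0]],[0.4,[0,0,0],[0,0,0]],[0,[0,0,0],[0,0,0]],[0,[0,0,0],[0,0,0]],[0,[0,0,0],[0,0,0]]]' 20
python3 -m crank '[[0,[0,0,0],[0.25,0,0]],[0,[0,0,0],[0.5,0,0]],[0,[0,0,0],[0.75,0,0]],[0,[0,0,0],[1,0,0]],[0,[0,0,0],[1,0,0]],[0,[0,0,0],[1,0,0]],[0,[0,0,0],[1,0,0]],[0,[0,0,0],[1,0,0]]]'
python3 -m crank '[[0,[0,0,0],[0.25,0,0]],[0,[0,0,0],[0.5,0,0]],[0,[0,0,0],[0.75,0,0]],[0,[0,0,0],[1,0,0]],[0,[0,0,0],[1,0,0]],[0,[0,0,0],[1,0,0]],[0,[0,0,0],[1,0,0]],[0,[0,0,0],[1,0,0]]]'
python3 -m crank '[[0,[0,0,0],[0.25,0,0]],[0,[0,0,0],[0.5,0,0]],[0,[0,0,0],[0.75,0,0]],[0,[0,0,0],[1,0,0]],[0,[0,0,0],[1,0,0]],[0.2,[0,0,0],[1,0,0]],[0.3,[0,0,0],[1,0,0]],[0.4,[0,0,0],[1,0,0]]]'
python3 -m crank '[[0.5,[0,0,0],[0,0,0]],[0.5,[0,0,0],[0,0,0]],[0.5,[-0.02,0,0],[0,0,0]],[0.5,[-0.1,0,0],[0,0,0]],[0.5,[-0.2,0,0],[0,0,0]],[0.5,[-0.3,0,0],[0,0,0]],[0.5,[-0.35,0,0],[0,0,0]],[0.5,[-0.35,0,0],[0,0,0]]]' 40
python3 plan.py .433 -.2503 .12 0
```

```text
t: 3.35
ee_pos: [0.4334, 0.2436, 0.0121]
orientation: [-0.001, 1.571, 0.0]
wrist_force: [-1.0, 0.3, -0.1]
opening: 0.0855
t: 4.15
ee_pos: [0.4335, 0.2437, 0.0123]
orientation: [0.409, 1.532, -0.409]
wrist_force: [-0.2, 0.3, -1.1]
opening: 0.0854
t: 4.95
ee_pos: [0.4335, 0.2437, 0.0123]
orientation: [0.814, 1.413, -0.814]
wrist_force: [-0.5, 0.8, 0.8]
opening: 0.0851
t: 5.75
ee_pos: [0.4336, 0.2438, 0.0126]
orientation: [1.208, 1.21, -1.207]
wrist_force: [-1.2, -0.6, 2.6]
opening: 0.0643
t: 6.55
ee_pos: [0.4347, 0.2442, 0.1198]
orientation: [1.212, 1.208, -1.204]
wrist_force: [-0.7, 0.7, -1.2]
opening: 0.0636
[-0.004, -0.007, 1.648] [0.002, -0.004, -0.009]
```

```bash
python3 -m crank '[[0.5,[0,0,0.1],[0,0,0]],[0.5,[0,0,0.25],[0,0,0]],[0.5,[0,0,0.4],[0,0,0]],[0.5,[0,0,0.55],[0,0,0]],[0.5,[0,0,0.7],[0,0,0]],[0.5,[0,0,0.85],[0,0,0]],[0.5,[0,0,0.97],[0,0,0]],[0.5,[0,0,1],[0,0,0]]]' 
python3 -m crank '[[0.5,[0,0,0.1],[0,0,0]],[0.5,[0,0,0.25],[0,0,0]],[0.5,[0,0,0.4],[0,0,0]],[0.5,[0,0,0.55],[0,0,0]],[0.5,[0,0,0.62],[0,0,0]],[0.5,[0,0,0.65],[0,0,0]],[0.5,[0,0,0.65],[0,0,0]],[0.5,[0,0,0.65],[0,0,0]]]'
cat > look.py <<'E'
# python3 look.py name : both pictures saved, averaged measured pose
import sys
from h import *
from cell import *
q=[]
for n in("top","side"):
    f=grab_frame(n);np.save(f"pics/{sys.argv[1]}_{n}.npy",f,allow_pickle=True);q.append(get_obs()["ee_pos"])
q.append(get_obs()["ee_pos"]);print(np.round(q,4).tolist(),get_obs()["opening"])
E
python3 look.py a; python3 plan.py .433 -.2503 .12 0
python3 - <<'E'
from h import *
T=np.load("pics/a_top.npy",allow_pickle=True).item();S=np.load("pics/a_side.npy",allow_pickle=True).item()
a=cv2.resize(T["pixels"][190:280,290:400],None,fx=3,fy=3);b=cv2.resize(S["pixels"][200:340,200:320],None,fx=3,fy=3)
im=np.zeros((420,700,3),np.uint8);im[:270,:330]=a;im[:,335:695]=b;cv2.imwrite("pics/v5.png",im[:,:,::-1])
E
```

```text
t: 7.35
ee_pos: [0.4327, -0.0591, 0.1158]
orientation: [1.21, 1.209, -1.213]
wrist_force: [-0.3, -0.3, -0.9]
opening: 0.0638
t: 8.15
ee_pos: [0.4338, -0.25, 0.1166]
orientation: [1.209, 1.212, -1.208]
wrist_force: [-0.6, 0.2, -2.2]
opening: 0.0639
[[0.4339, -0.2499, 0.1169], [0.434, -0.2499, 0.1171], [0.434, -0.2499, 0.1171]] 0.06384491881441684
[-0.01, -0.003, 0.001] [0.005, -0.001, 0.0]
```

View pics/v5.png

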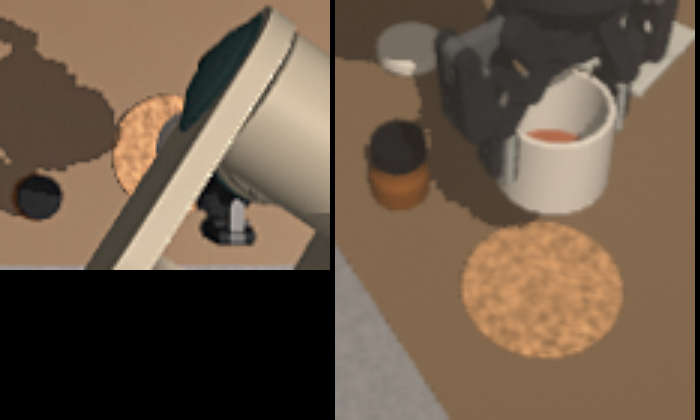

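The tub is held level above the mat. The side crop shows the mat below it at (542,288), unobstructed, so I'll lower slowly.

```bash
python3 -m crank '[[0.5,[0.08,0,0],[0,0,0]],[0.5,[0.16,0,0],[0,0,0]],[0.5,[0.23,0,0],[0,0,0]],[0.5,[0.28,0,0],[0,0,0]],[0.5,[0.31,0,0],[0,0,0]],[0.5,[0.325,0,0],[0,0,0]],[0.5,[0.331,0,0],[0,0,0]],[0.5,[0.335,0,0],[0,0,0]]]'
python3 -m crank '[[0.5,[0.001,0,0],[0,0,0]],[0.5,[0.002,0,0],[0,0,0]],[0.5,[0.002,0,0],[0,0,0]],[0.3,[0.002,0,0],[0,0,0]],[0.2,[0.002,0,0],[0,0,0]],[0.1,[0.002,0,0],[0,0,0]],[0,[0.002,0,0],[0,0,0]],[0,[0.002,0,0],[0,0,0]]]'
python3 -m crank '[[0,[-0.05,0,0],[0,0,0]],[0,[-0.15,0,0],[0,0,0]],[0,[-0.3,0,0],[0,0,0]],[0,[-0.4,0,0],[0,0,0]],[0,[-0.4,0,0.1],[0,0,0]],[0,[-0.4,0,-0.2],[0,0,0]],[0,[-0.4,0,-0.35],[0,0,0]],[0,[-0.4,0,-0.5],[0,0,0]]]'
python3 -m crank '[[0,[0,0,-0.1],[-0.25,0,0]],[0,[0,0,-0.25],[-0.5,0,0]],[0,[0,0,-0.4],[-0.75,0,0]],[0,[0,0,-0.55],[-1,0,0]],[0,[0,0,-0.7],[-1,0,0]],[0,[0,0,-0.8],[-1,0,0]],[0,[0,0,-0.8],[-1,0,0]],[0,[0,0,-0.8],[-1,0,0]]]'
python3 look.py b
python3 - <<'E'
from h import *
T=np.load("pics/b_top.npy",allow_pickle=True).item();S=np.load("pics/b_side.npy",allow_pickle=True).item()
print(circ(T,(347,232),white(T),.056,.032),circ(S,(269,265),white(S),.056,.032))
a=cv2.resize(T["pixels"][190:280,290:400],None,fx=3,fy=3);b=cv2.resize(S["pixels"][200:340,200:320],None,fx=3,fy=3)
im=np.zeros((420,700,3),np.uint8);im[:270,:330]=a;im[:,335:695]=b;cv2.imwrite("pics/v6.png",im[:,:,::-1])
E
python3 plan.py .6117 .3327 .12 0;
```

```text
t: 9.05
ee_pos: [0.4343, -0.2514, 0.0174]
orientation: [1.209, 1.208, -1.208]
wrist_force: [-0.9, 0.3, -1.1]
opening: 0.0638
t: 9.85
ee_pos: [0.4338, -0.2513, 0.0161]
orientation: [1.209, 1.21, -1.209]
wrist_force: [-1.1, -0.1, -0.2]
opening: 0.0853
t: 10.65
ee_pos: [0.4333, -0.1303, 0.1359]
orientation: [1.211, 1.209, -1.21]
wrist_force: [1.4, -0.2, -0.1]
opening: 0.0854
t: 11.45
ee_pos: [0.4334, 0.109, 0.1361]
orientation: [0.813, 1.413, -0.814]
wrist_force: [0.2, -0.8, -0.4]
opening: 0.0855
[[0.4335, 0.1083, 0.1361], [0.4336, 0.1079, 0.1361], [0.4336, 0.1079, 0.1361]] 0.085833908695735
(array([ 0.43454004, -0.24909444]), np.float64(0.03025001696835386), 73) (array([ 0.43304289, -0.25272127]), np.float64(0.031105641779257395), 125)
[0.054, 0.889, -0.352] [1.0, 0.0, 0.0]
```

View pics/v6.png

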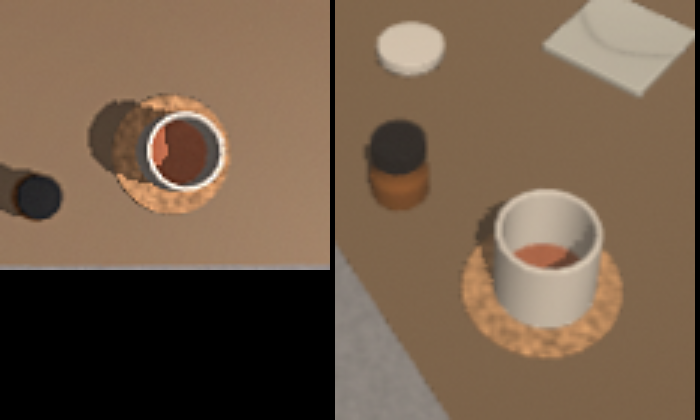

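The tub stands centred on the mat, rim centre about (187,150) in the top crop, and the measured offset is within 1 mm. Next is the wide lid.

```bash
python3 -m crank '[[0,[0,0.15,-0.06],[0.25,0,0]],[0,[0,0.3,-0.12],[0.5,0,0]],[0,[0,0.45,-0.18],[0.75,0,0]],[0,[0,0.6,-0.24],[1,0,0]],[0,[0,0.75,-0.3],[1,0,0]],[0,[0.054,0.889,-0.352],[1,0,0]],[0,[0.054,0.889,-0.352],[1,0,0]],[0,[0.054,0.889,-0.352],[1,0,0]]]'
python3 -m crank '[[0,[0.12,0,0],[0,0,0]],[0,[0.22,0,0],[0,0,0]],[0,[0.3,0,0],[0,0,0]],[0,[0.35,0,0],[0,0,0]],[0,[0.36,0,0],[0,0,0]],[0,[0.36,0,0],[0,0,0]],[0,[0.36,0,0],[0,0,0]],[0,[0.36,0,0],[0,0,0]]]'
python3 look.py c; python3 plan.py .6117 .3327 .002 0
python3 - <<'E'
from h import *
S=np.load("pics/c_side.npy",allow_pickle=True).item()
cv2.imwrite("pics/v7.png",cv2.resize(S["pixels"][90:180,150:270],None,fx=5,fy=5)[:,:,::-1])
E
```

```text
t: 12.35
ee_pos: [0.6117, 0.3323, 0.117]
orientation: [1.206, 1.21, -1.213]
wrist_force: [-0.2, -0.5, 0.2]
opening: 0.0858
t: 13.15
ee_pos: [0.6125, 0.3339, 0.0141]
orientation: [1.211, 1.208, -1.206]
wrist_force: [0.3, 0.8, -0.4]
opening: 0.0852
[[0.6123, 0.3339, 0.0136], [0.6121, 0.3339, 0.0132], [0.6121, 0.3339, 0.0132]] 0.08559465201334489
[0.037, -0.001, 0.004] [0.001, -0.002, -0.003]
```

View pics/v7.png

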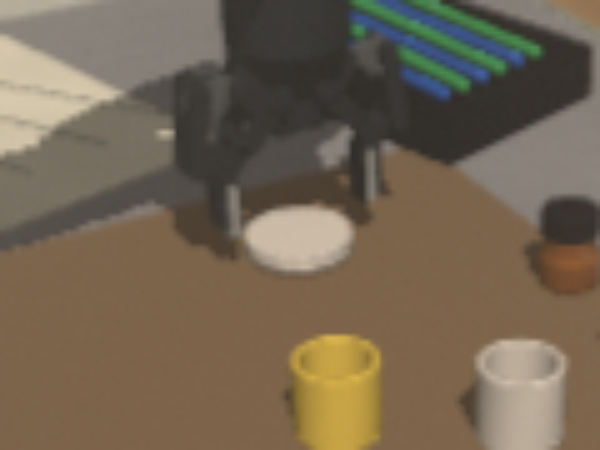

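The side crop shows both fingertips clear of the bench and on either side of the lid at (300,238). I'll go lower and do the centring pinch.

```bash
python3 -m crank '[[0,[0.03,0,0.004],[0,0,0]],[0,[0.05,0,0.004],[0,0,0]],[0.15,[0.05,0,0.004],[0,0,0]],[0.25,[0.05,0,0.004],[0,0,0]],[0.4,[0.05,0,0.004],[0,0,0]],[0.4,[0.05,0,0.004],[0,0,0]],[0.4,[0.05,0,0.004],[0,0,0]],[0.4,[0.05,0,0.004],[0,0,0]]]' 20
python3 -m crank '[[0,[0,0,0],[0,0,0]],[0,[0,0,0],[0,0,0]],[0,[0,0,0],[0,0,0]],[0,[0,0,0],[-0.25,0,0]],[0,[0,0,0],[-0.5,0,0]],[0,[0,0,0],[-0.75,0,0]],[0,[0,0,0],[-1,0,0]],[0,[0,0,0],[-1,0,0]]]'
python3 -m crank '[[0,[0,0,0],[-0.25,0,0]],[0,[0,0,0],[-0.5,0,0]],[0,[0,0,0],[-0.75,0,0]],[0,[0,0,0],[-1,0,0]],[0,[0,0,0],[-1,0,0]],[0,[0,0,0],[-1,0,0]],[0,[0,0,0],[-1,0,0]],[0,[0,0,0],[-1,0,0]]]'
python3 -m crank '[[0,[0,0,0],[-0.25,0,0]],[0,[0,0,0],[-0.5,0,0]],[0,[0,0,0],[-0.75,0,0]],[0,[0,0,0],[-1,0,0]],[0,[0,0,0],[-1,0,0]],[0.2,[0,0,0],[-1,0,0]],[0.3,[0,0,0],[-1,0,0]],[0.4,[0,0,0],[-1,0,0]]]'
python3 -m crank '[[0.5,[0,0,0],[0,0,0]],[0.5,[0,0,0],[0,0,0]],[0.5,[-0.02,0,0],[0,0,0]],[0.5,[-0.1,0,0],[0,0,0]],[0.5,[-0.2,0,0],[0,0,0]],[0.5,[-0.3,0,0],[0,0,0]],[0.5,[-0.4,0,0],[0,0,0]],[0.5,[-0.4,0,0],[0,0,0]]]' 40
python3 plan.py .434 -.2507 .12 90
```

```text
t: 14.05
ee_pos: [0.6116, 0.3325, -0.0029]
orientation: [1.209, 1.21, -1.209]
wrist_force: [0.1, -0.1, -1.3]
opening: 0.0667
t: 14.85
ee_pos: [0.6116, 0.3324, -0.0029]
orientation: [0.814, 1.413, -0.814]
wrist_force: [-0.4, 0.3, -1.1]
opening: 0.0852
t: 15.65
ee_pos: [0.6116, 0.3324, -0.0029]
orientation: [0.412, 1.531, -0.411]
wrist_force: [1.1, 0.1, -0.5]
opening: 0.0855
t: 16.45
ee_pos: [0.6117, 0.3325, -0.0027]
orientation: [0.001, 1.57, -0.001]
wrist_force: [-0.2, 1.2, 1.3]
opening: 0.0671
t: 17.25
ee_pos: [0.6135, 0.3334, 0.1232]
orientation: [0.003, 1.563, 0.004]
wrist_force: [0.8, 0.3, 0.3]
opening: 0.066
[-0.002, -1.947, -0.6] [0.001, 0.016, -0.008]
```

```bash
python3 -m crank '[[0.5,[0,-0.1,-0.03],[0,0,0]],[0.5,[0,-0.22,-0.07],[0,0,0]],[0.5,[0,-0.36,-0.11],[0,0,0]],[0.5,[0,-0.5,-0.15],[0,0,0]],[0.5,[0,-0.64,-0.2],[0,0,0]],[0.5,[0,-0.78,-0.24],[0,0,0]],[0.5,[0,-0.92,-0.28],[0,0,0]],[0.5,[0,-0.99,-0.3],[0,0,0]]]'
python3 -m crank '[[0.5,[0,-0.12,-0.04],[0,0,0]],[0.5,[0,-0.26,-0.08],[0,0,0]],[0.5,[0,-0.4,-0.12],[0,0,0]],[0.5,[0,-0.54,-0.16],[0,0,0]],[0.5,[0,-0.68,-0.22],[0,0,0]],[0.5,[0,-0.82,-0.26],[0,0,0]],[0.5,[0,-0.92,-0.29],[0,0,0]],[0.5,[0,-0.957,-0.3],[0,0,0]]]'
python3 look.py d; python3 plan.py .434 -.2507 .0472 90
python3 - <<'E'
from h import *
T=np.load("pics/d_top.npy",allow_pickle=True).item();S=np.load("pics/d_side.npy",allow_pickle=True).item()
b=S["pixels"][160:320,180:340];cv2.imwrite("pics/v8.png",cv2.resize(b,None,fx=3.5,fy=3.5)[:,:,::-1])
E
```

```text
t: 18.05
ee_pos: [0.5202, 0.0326, 0.1159]
orientation: [0.001, 1.573, -0.002]
wrist_force: [-0.1, 0.8, -1.0]
opening: 0.0663
t: 18.85
ee_pos: [0.4305, -0.2539, 0.116]
orientation: [0.002, 1.572, -0.002]
wrist_force: [0.1, -0.4, -0.6]
opening: 0.0661
[[0.4307, -0.254, 0.1161], [0.4313, -0.2524, 0.1162], [0.4313, -0.2524, 0.1162]] 0.06618892171413095
[0.23, 0.005, 0.009] [-0.003, -0.002, -0.002]
```

View pics/v8.png

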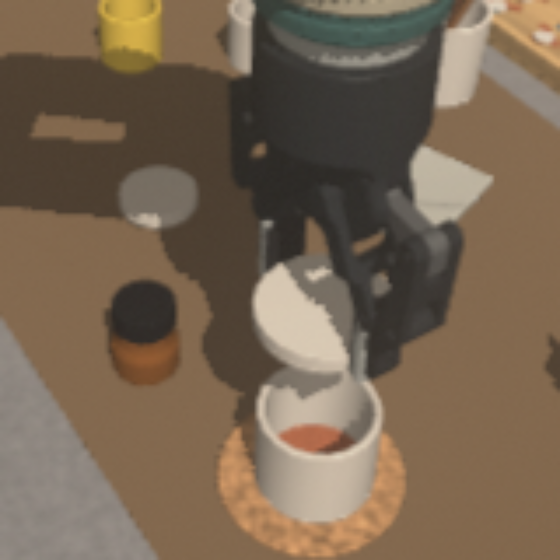

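The lid at (305,310) looks somewhat tilted, so I'll check it by overlaying a level disc at the expected height.

```bash
python3 - <<'E'
from h import *
S=np.load("pics/d_side.npy",allow_pickle=True).item()
k=8;x0,y0=240,225
b=cv2.resize(S["pixels"][y0:y0+65,x0:x0+65],None,fx=k,fy=k,interpolation=cv2.INTER_CUBIC)
a=np.linspace(0,2*np.pi,90)
for z,c in((.135,(255,0,0)),(.125,(0,255,0))):
    p=proj(S,np.c_[.4322+.034*np.cos(a),-.2530+.034*np.sin(a),0*a+z])
    cv2.polylines(b,[((p-[x0,y0]+.5)*k).astype(np.int32)],True,c,1)
cv2.imwrite("pics/v9.png",b[:,:,::-1])
E
```

```text
(no output)
```

View pics/v9.png

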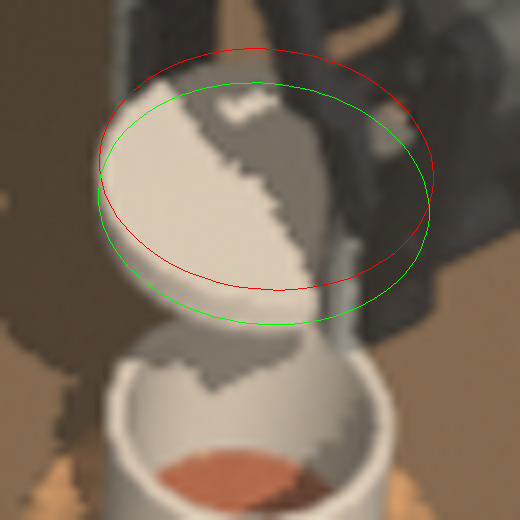

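The level overlay matches at the near-left edge. The far edge sits about 2 px low, so the tilt is roughly 3°, which the bevel can absorb. I'll lower while watching the force.

```bash
python3 -m crank '[[0.5,[0.03,0.003,0.007],[0,0,0]],[0.5,[0.08,0.003,0.007],[0,0,0]],[0.5,[0.13,0.003,0.007],[0,0,0]],[0.5,[0.16,0.003,0.007],[0,0,0]],[0.5,[0.18,0.003,0.007],[0,0,0]],[0.5,[0.19,0.003,0.007],[0,0,0]],[0.5,[0.195,0.003,0.007],[0,0,0]],[0.5,[0.2,0.003,0.007],[0,0,0]]]'
python3 plan.py .434 -.2507 .0472 90
python3 -m crank '[[0.5,[0.004,0,0],[0,0,0]],[0.5,[0.008,0,0],[0,0,0]],[0.5,[0.012,0,0],[0,0,0]],[0.5,[0.016,0,0],[0,0,0]],[0.5,[0.02,0,0],[0,0,0]],[0.5,[0.024,0,0],[0,0,0]],[0.5,[0.026,0,0],[0,0,0]],[0.5,[0.026,0,0],[0,0,0]]]'
python3 plan.py .434 -.2507 .0472 90
```

```text
t: 19.75
ee_pos: [0.4344, -0.251, 0.0574]
orientation: [-0.001, 1.57, 0.0]
wrist_force: [0.4, -1.0, 0.2]
opening: 0.0664
[0.034, 0.001, -0.002] [0.001, 0.002, 0.001]
t: 20.55
ee_pos: [0.434, -0.2509, 0.049]
orientation: [-0.0, 1.571, 0.001]
wrist_force: [1.1, 1.0, -0.7]
opening: 0.0663
[0.006, 0.001, -0.0] [0.001, -0.0, -0.0]
```

```bash
python3 -m crank '[[0.5,[0.004,0,0],[0,0,0]],[0.5,[0.006,0,0],[0,0,0]],[0.5,[0.008,0,0],[0,0,0]],[0.5,[0.008,0,0],[0,0,0]],[0.3,[0.008,0,0],[0,0,0]],[0.2,[0.008,0,0],[0,0,0]],[0.1,[0.008,0,0],[0,0,0]],[0,[0.008,0,0],[0,0,0]]]'
python3 -m crank '[[0,[0,0,0],[0,0,0]],[0,[-0.05,0,0],[0,0,0]],[0,[-0.15,0,0],[0,0,0]],[0,[-0.28,0,0],[0,0,0]],[0,[-0.28,0.12,0.05],[0,0,0]],[0,[-0.28,0.26,0.12],[0,0,0]],[0,[-0.28,0.4,0.2],[0,0,0]],[0,[-0.28,0.54,0.28],[0,0,0]]]'
python3 look.py e
python3 - <<'E'
from h import *
T=np.load("pics/e_top.npy",allow_pickle=True).item();S=np.load("pics/e_side.npy",allow_pickle=True).item()
print(circ(T,(347,232),white(T),.066,.034),circ(S,(269,265),white(S),.066,.034))
k=4
im=np.zeros((480,730,3),np.uint8);im[:280,:300]=cv2.resize(T["pixels"][200:270,310:385],None,fx=k,fy=k);x0,y0=215,220
b=cv2.resize(S["pixels"][y0:y0+100,x0:x0+100],None,fx=k,fy=k)
a=np.linspace(0,2*np.pi,90)
for z,R,c in((.066,.034,(255,0,0)),):
    p=proj(S,np.c_[.434+R*np.cos(a),-.2520+R*np.sin(a),0*a+z]);cv2.polylines(b,[((p-[x0,y0]+.5)*k).astype(np.int32)],True,c,1)
im[:400,310:710]=b;cv2.imwrite("pics/v10.png",im[:,:,::-1])
E
python3 plan.py .6215 .0922 .13 90
```

```text
t: 21.35
ee_pos: [0.434, -0.2509, 0.0466]
orientation: [-0.0, 1.571, 0.001]
wrist_force: [0.4, 0.0, 0.1]
opening: 0.0853
t: 22.15
ee_pos: [0.5186, -0.0873, 0.131]
orientation: [-0.0, 1.57, -0.0]
wrist_force: [0.6, -1.3, 0.6]
opening: 0.0857
[[0.521, -0.0813, 0.1309], [0.5197, -0.0843, 0.1307], [0.5197, -0.0843, 0.1307]] 0.08546028811319596
(array([ 0.43503394, -0.24911563]), np.float64(0.03244109017827313), 79) (array([ 0.43360111, -0.25228934]), np.float64(0.03336350081889372), 136)
[0.004, 0.586, 0.343] [0.013, 0.001, -0.003]
```

View pics/v10.png

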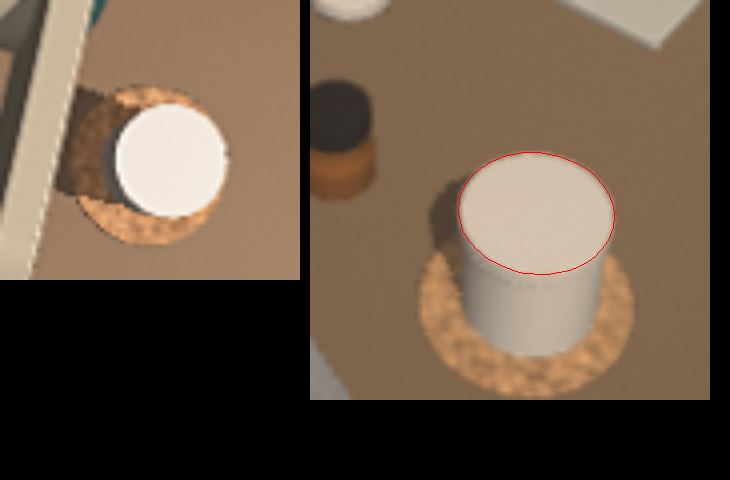

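The lid is fully home and level: the overlay at z = 66 mm matches, and its centre is about (.434,-.251). Next is the narrow tub.

```bash
python3 -m crank '[[0,[0,0.12,0.07],[0,0,0]],[0,[0,0.26,0.15],[0,0,0]],[0,[0,0.4,0.23],[0,0,0]],[0,[0,0.5,0.3],[0,0,0]],[0,[0,0.57,0.335],[0,0,0]],[0,[0,0.57,0.335],[0,0,0]],[0,[0,0.57,0.335],[0,0,0]],[0,[0,0.57,0.335],[0,0,0]]]'; python3 plan.py .6215 .0922 .01 90
```

```text
t: 23.05
ee_pos: [0.618, 0.0808, 0.1307]
orientation: [0.0, 1.571, -0.001]
wrist_force: [0.3, -0.2, -0.1]
opening: 0.0855
[0.402, 0.038, 0.012] [-0.001, -0.001, 0.001]
```

```bash
python3 -m crank '[[0,[0.03,0.038,0.012],[0,0,0]],[0,[0.1,0.038,0.012],[0,0,0]],[0,[0.2,0.038,0.012],[0,0,0]],[0,[0.3,0.038,0.012],[0,0,0]],[0,[0.37,0.038,0.012],[0,0,0]],[0,[0.4,0.038,0.012],[0,0,0]],[0,[0.4,0.038,0.012],[0,0,0]],[0.1,[0.4,0.038,0.012],[0,0,0]]]' 20
python3 -m crank '[[0.2,[0,0,0],[0,0,0]],[0.35,[0,0,0],[0,0,0]],[0.5,[0,0,0],[0,0,0]],[0.6,[0,0,0],[0,0,0]],[0.6,[0,0,0],[0,0,0]],[0.6,[0,0,0],[0,0,0]],[0.4,[0,0,0],[0,0,0]],[0,[0,0,0],[0,0,0]]]'
python3 -m crank '[[0,[0,0,0],[0,0,0]],[0,[0,0,0],[0,0,0]],[0,[0,0,0],[0.25,0,0]],[0,[0,0,0],[0.5,0,0]],[0,[0,0,0],[0.75,0,0]],[0,[0,0,0],[1,0,0]],[0,[0,0,0],[1,0,0]],[0,[0,0,0],[1,0,0]]]'
python3 -m crank '[[0,[0,0,0],[0.25,0,0]],[0,[0,0,0],[0.5,0,0]],[0,[0,0,0],[0.75,0,0]],[0,[0,0,0],[1,0,0]],[0,[0,0,0],[1,0,0]],[0,[0,0,0],[1,0,0]],[0,[0,0,0],[1,0,0]],[0,[0,0,0],[1,0,0]]]'
python3 -m crank '[[0,[0,0,0],[0.25,0,0]],[0,[0,0,0],[0.5,0,0]],[0,[0,0,0],[0.75,0,0]],[0,[0,0,0],[1,0,0]],[0,[0,0,0],[1,0,0]],[0.2,[0,0,0],[1,0,0]],[0.4,[0,0,0],[1,0,0]],[0.6,[0,0,0],[1,0,0]]]'
python3 -m crank '[[0.6,[0,0,0],[0,0,0]],[0.6,[0,0,0],[0,0,0]],[0.6,[0,0,0],[0,0,0]],[0.6,[-0.03,0,0],[0,0,0]],[0.6,[-0.15,0,0],[0,0,0]],[0.6,[-0.3,0,0],[0,0,0]],[0.6,[-0.45,0,0],[0,0,0]],[0.6,[-0.45,0,0],[0,0,0]]]' 40
python3 plan.py .434 -.2507 .145 0
```

```text
t: 23.85
ee_pos: [0.6227, 0.0936, 0.012]
orientation: [-0.0, 1.569, 0.001]
wrist_force: [0.1, -0.3, 0.9]
opening: 0.0772
t: 24.65
ee_pos: [0.6217, 0.0936, 0.0104]
orientation: [-0.0, 1.571, 0.001]
wrist_force: [-0.3, -0.0, -0.2]
opening: 0.0643
t: 25.45
ee_pos: [0.6219, 0.0936, 0.0107]
orientation: [0.407, 1.532, -0.407]
wrist_force: [-0.4, 0.7, 1.0]
opening: 0.0851
t: 26.25
ee_pos: [0.622, 0.0937, 0.0108]
orientation: [0.813, 1.413, -0.813]
wrist_force: [0.8, 0.6, -0.0]
opening: 0.0854
t: 27.05
ee_pos: [0.6221, 0.0937, 0.0111]
orientation: [1.208, 1.21, -1.207]
wrist_force: [1.1, 0.3, -0.7]
opening: 0.0479
t: 27.85
ee_pos: [0.6251, 0.0939, 0.1549]
orientation: [1.216, 1.2, -1.198]
wrist_force: [0.1, -0.2, -0.4]
opening: 0.0474
[0.023, -0.638, 1.148] [0.002, -0.003, -0.026]
```

```bash
python3 -m crank '[[0.6,[0,-0.05,0.09],[0,0,0]],[0.6,[0,-0.12,0.22],[0,0,0]],[0.6,[0,-0.19,0.34],[0,0,0]],[0.6,[0,-0.26,0.47],[0,0,0]],[0.6,[0,-0.33,0.6],[0,0,0]],[0.6,[0,-0.4,0.72],[0,0,0]],[0.6,[0,-0.45,0.81],[0,0,0]],[0.6,[0,-0.47,0.85],[0,0,0]]]'; python3 plan.py .434 -.2507 .145 0
```

```text
t: 28.65
ee_pos: [0.4797, -0.1634, 0.1457]
orientation: [1.21, 1.209, -1.211]
wrist_force: [0.2, -0.0, -0.5]
opening: 0.0475
[0.003, -0.152, 0.291] [-0.003, 0.0, 0.001]
```

```bash
python3 -m crank '[[0.6,[0,-0.05,0.1],[0,0,0]],[0.6,[0,-0.1,0.2],[0,0,0]],[0.6,[0,-0.14,0.27],[0,0,0]],[0.6,[0,-0.15,0.29],[0,0,0]],[0.6,[0,-0.15,0.29],[0,0,0]],[0.6,[0,-0.15,0.29],[0,0,0]],[0.6,[0,-0.15,0.29],[0,0,0]],[0.6,[0,-0.15,0.29],[0,0,0]]]'; python3 look.py g; python3 plan.py .434 -.2507 .0768 0
```

```text
t: 29.45
ee_pos: [0.4367, -0.2477, 0.1457]
orientation: [1.208, 1.21, -1.208]
wrist_force: [0.6, -0.1, -0.8]
opening: 0.0477
[[0.4366, -0.2478, 0.1457], [0.4365, -0.248, 0.1458], [0.4365, -0.248, 0.1458]] 0.04730094482867287
[0.23, -0.008, 0.009] [0.003, -0.0, -0.0]
```

```bash
python3 -m crank '[[0.6,[0.03,-0.007,0.008],[0,0,0]],[0.6,[0.08,-0.007,0.008],[0,0,0]],[0.6,[0.13,-0.007,0.008],[0,0,0]],[0.6,[0.17,-0.007,0.008],[0,0,0]],[0.6,[0.19,-0.007,0.008],[0,0,0]],[0.6,[0.2,-0.007,0.008],[0,0,0]],[0.6,[0.205,-0.007,0.008],[0,0,0]],[0.6,[0.21,-0.007,0.008],[0,0,0]]]'; python3 plan.py .434 -.2507 .0768 0
```

```text
t: 30.35
ee_pos: [0.4344, -0.2511, 0.0833]
orientation: [1.209, 1.208, -1.208]
wrist_force: [0.3, 0.6, -0.8]
opening: 0.0476
[0.022, -0.001, -0.001] [0.001, 0.001, -0.002]
```

```bash
python3 -m crank '[[0.6,[0.006,0,0],[0,0,0]],[0.6,[0.011,0,0],[0,0,0]],[0.6,[0.015,0,0],[0,0,0]],[0.6,[0.018,0,0],[0,0,0]],[0.6,[0.02,0,0],[0,0,0]],[0.6,[0.021,0,0],[0,0,0]],[0.6,[0.022,0,0],[0,0,0]],[0.6,[0.022,0,0],[0,0,0]]]'; python3 plan.py .434 -.2507 .0768 0
python3 -m crank '[[0.6,[0,0,0],[0,0,0]],[0.45,[0,0,0],[0,0,0]],[0.3,[0,0,0],[0,0,0]],[0.15,[0,0,0],[0,0,0]],[0,[0,0,0],[0,0,0]],[0,[0,0,0],[0,0,0]],[0,[-0.1,0,0],[0,0,0]],[0,[-0.22,0,0],[0,0,0]]]'
python3 -m crank '[[0,[-0.05,0,0],[0,0,0]],[0,[-0.05,0.02,-0.1],[0,0,0]],[0,[-0.05,0.04,-0.24],[0,0,0]],[0,[-0.05,0.06,-0.38],[0,0,0]],[0,[-0.05,0.08,-0.52],[0,0,0]],[0,[-0.05,0.1,-0.66],[0,0,0]],[0,[-0.05,0.115,-0.76],[0,0,0]],[0,[-0.05,0.115,-0.76],[0,0,0]]]'
python3 look.py i
python3 - <<'E'
from h import *
T=np.load("pics/i_top.npy",allow_pickle=True).item();S=np.load("pics/i_side.npy",allow_pickle=True).item()
k=4
im=np.zeros((480,730,3),np.uint8);im[:280,:300]=cv2.resize(T["pixels"][200:270,310:385],None,fx=k,fy=k);x0,y0=215,200
b=cv2.resize(S["pixels"][y0:y0+120,x0:x0+100],None,fx=k,fy=k)
im[:480,310:710]=b;cv2.imwrite("pics/v11.png",im[:,:,::-1])
E
python3 plan.py .4687 -.021 .07 0
```

```text
t: 31.15
ee_pos: [0.4342, -0.251, 0.0771]
orientation: [1.209, 1.209, -1.209]
wrist_force: [-2.4, 1.6, 7.0]
opening: 0.0475
[0.001, -0.001, -0.001] [0.001, 0.001, -0.001]
t: 31.95
ee_pos: [0.4331, -0.2503, 0.1412]
orientation: [1.209, 1.214, -1.21]
wrist_force: [0.4, 0.4, 0.1]
opening: 0.0855
t: 32.75
ee_pos: [0.4686, -0.0198, 0.1572]
orientation: [1.206, 1.212, -1.205]
wrist_force: [-0.3, 0.4, 0.7]
opening: 0.0854
[[0.4685, -0.0215, 0.1571], [0.4684, -0.0226, 0.1571], [0.4684, -0.0226, 0.1571]] 0.08540827571618043
[0.29, 0.001, -0.005] [0.004, 0.0, 0.0]
```

View pics/v11.png

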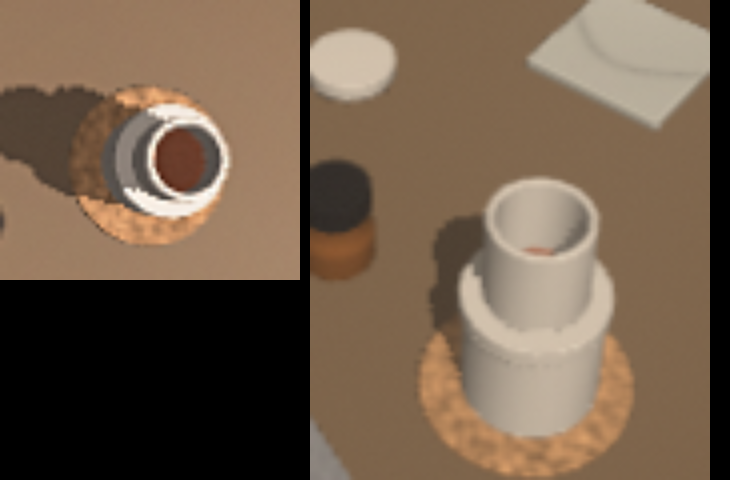

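The narrow tub stands upright and centred on the wide lid, with its rim at about (541,215) in the side crop. Next is the narrow lid.

```bash
python3 -m crank '[[0,[0.12,0,-0.004],[0,0,0]],[0,[0.25,0,-0.004],[0,0,0]],[0,[0.36,0,-0.004],[0,0,0]],[0,[0.44,0,-0.004],[0,0,0]],[0,[0.49,0,-0.004],[0,0,0]],[0,[0.51,0,-0.004],[0,0,0]],[0,[0.52,0,-0.004],[0,0,0]],[0,[0.52,0,-0.004],[0,0,0]]]' 20
python3 -m crank '[[0.2,[0,0,0],[0,0,0]],[0.35,[0,0,0],[0,0,0]],[0.5,[0,0,0],[0,0,0]],[0.5,[0,0,0],[0,0,0]],[0.5,[0,0,0],[0,0,0]],[0.5,[0,0,0],[0,0,0]],[0.3,[0,0,0],[0,0,0]],[0,[0,0,0],[0,0,0]]]'
python3 -m crank '[[0,[0,0,0],[0,0,0]],[0,[0,0,0],[0,0,0]],[0,[0,0,0],[-0.25,0,0]],[0,[0,0,0],[-0.5,0,0]],[0,[0,0,0],[-0.75,0,0]],[0,[0,0,0],[-1,0,0]],[0,[0,0,0],[-1,0,0]],[0,[0,0,0],[-1,0,0]]]'
python3 -m crank '[[0,[0,0,0],[-0.25,0,0]],[0,[0,0,0],[-0.5,0,0]],[0,[0,0,0],[-0.75,0,0]],[0,[0,0,0],[-1,0,0]],[0,[0,0,0],[-1,0,0]],[0,[0,0,0],[-1,0,0]],[0,[0,0,0],[-1,0,0]],[0,[0,0,0],[-1,0,0]]]'
python3 -m crank '[[0,[0,0,0],[-0.25,0,0]],[0,[0,0,0],[-0.5,0,0]],[0,[0,0,0],[-0.75,0,0]],[0,[0,0,0],[-1,0,0]],[0,[0,0,0],[-1,0,0]],[0.2,[0,0,0],[-1,0,0]],[0.4,[0,0,0],[-1,0,0]],[0.55,[0,0,0],[-1,0,0]]]'
python3 -m crank '[[0.55,[0,0,0],[0,0,0]],[0.55,[0,0,0],[0,0,0]],[0.55,[0,0,0],[0,0,0]],[0.55,[-0.03,0,0],[0,0,0]],[0.55,[-0.15,0,0],[0,0,0]],[0.55,[-0.3,0,0],[0,0,0]],[0.55,[-0.45,0,0],[0,0,0]],[0.55,[-0.5,0,0],[0,0,0]]]' 30
python3 plan.py .434 -.2507 .151 90
```

```text
t: 33.65
ee_pos: [0.4688, -0.0222, 0.0017]
orientation: [1.21, 1.209, -1.209]
wrist_force: [0.3, -0.4, 0.1]
opening: 0.0857
t: 34.45
ee_pos: [0.4684, -0.0216, 0.0012]
orientation: [1.209, 1.21, -1.209]
wrist_force: [0.2, -0.1, -0.1]
opening: 0.0724
t: 35.25
ee_pos: [0.4684, -0.0217, 0.0011]
orientation: [0.818, 1.412, -0.818]
wrist_force: [0.8, -0.8, -0.2]
opening: 0.0855
t: 36.05
ee_pos: [0.4684, -0.0217, 0.0012]
orientation: [0.412, 1.531, -0.411]
wrist_force: [-0.2, 0.9, -0.0]
opening: 0.0858
t: 36.85
ee_pos: [0.4685, -0.0217, 0.0014]
orientation: [0.001, 1.571, -0.001]
wrist_force: [-0.4, -0.9, 1.0]
opening: 0.051
t: 37.65
ee_pos: [0.4703, -0.0219, 0.1569]
orientation: [-0.001, 1.563, -0.0]
wrist_force: [0.2, -0.2, -0.0]
opening: 0.0505
[0.019, -0.763, -0.121] [0.001, 0.016, 0.002]
```

```bash
python3 -m crank '[[0.55,[0,-0.08,-0.01],[0,0,0]],[0.55,[0,-0.2,-0.03],[0,0,0]],[0.55,[0,-0.34,-0.05],[0,0,0]],[0.55,[0,-0.48,-0.07],[0,0,0]],[0.55,[0,-0.6,-0.095],[0,0,0]],[0.55,[0,-0.7,-0.11],[0,0,0]],[0.55,[0,-0.755,-0.115],[0,0,0]],[0.55,[0,-0.763,-0.115],[0,0,0]]]'; python3 look.py j; python3 plan.py .434 -.2507 .1073 90
python3 - <<'E'
from h import *
S=np.load("pics/j_side.npy",allow_pickle=True).item()
k=5;x0,y0=215,170
b=cv2.resize(S["pixels"][y0:y0+115,x0:x0+110],None,fx=k,fy=k);a=np.linspace(0,2*np.pi,90)
p=proj(S,np.c_[.434+.026*np.cos(a),-.252+.026*np.sin(a),0*a+.1655]);cv2.polylines(b,[((p-[x0,y0]+.5)*k).astype(np.int32)],True,(255,0,0),1)
cv2.imwrite("pics/v12.png",b[:,:,::-1])
E
```

```text
t: 38.45
ee_pos: [0.4338, -0.2517, 0.1512]
orientation: [0.001, 1.571, -0.001]
wrist_force: [-0.8, 0.2, -1.2]
opening: 0.0507
[[0.4341, -0.2509, 0.1511], [0.4342, -0.25, 0.1511], [0.4342, -0.25, 0.1511]] 0.05063433913214836
[0.146, -0.002, -0.001] [0.001, -0.0, -0.001]
```

View pics/v12.png

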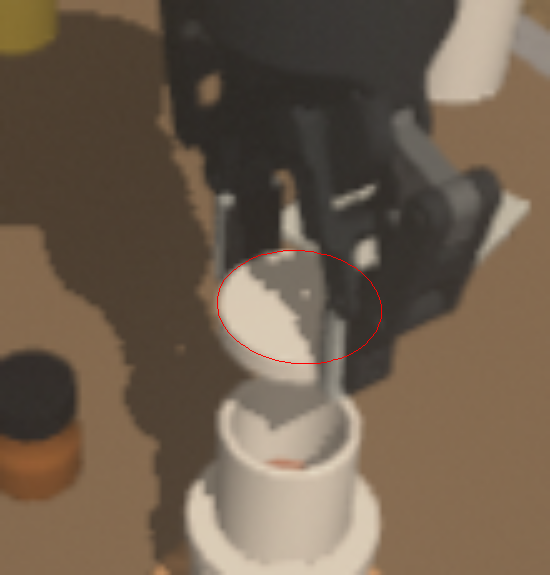

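The lid is held nearly level right above the narrow tub, and the overlay agrees. I'll lower it.

```bash
python3 -m crank '[[0.55,[0.04,-0.001,0],[0,0,0]],[0.55,[0.075,-0.001,0],[0,0,0]],[0.55,[0.1,-0.001,0],[0,0,0]],[0.55,[0.112,-0.001,0],[0,0,0]],[0.55,[0.12,-0.001,0],[0,0,0]],[0.55,[0.126,-0.001,0],[0,0,0]],[0.55,[0.132,-0.001,0],[0,0,0]],[0.55,[0.138,-0.001,0],[0,0,0]]]'; python3 plan.py .434 -.2507 .1073 90
```

```text
t: 39.35
ee_pos: [0.4342, -0.251, 0.1099]
orientation: [-0.001, 1.57, 0.0]
wrist_force: [0.4, -0.0, -0.3]
opening: 0.0504
[0.009, 0.001, -0.001] [0.001, 0.001, 0.0]
```

```bash
python3 -m crank '[[0.55,[0.003,0,0],[0,0,0]],[0.55,[0.006,0,0],[0,0,0]],[0.55,[0.009,0,0],[0,0,0]],[0.55,[0.009,0,0],[0,0,0]],[0.4,[0.009,0,0],[0,0,0]],[0.25,[0.009,0,0],[0,0,0]],[0.1,[0.009,0,0],[0,0,0]],[0,[0.009,0,0],[0,0,0]]]'
python3 -m crank '[[0,[0,0,0],[0,0,0]],[0,[0,0,0],[0,0,0]],[0,[-0.05,0,0],[0,0,0]],[0,[-0.15,0,0],[0,0,0]],[0,[-0.25,0,0],[0,0,0]],[0,[-0.25,0,0.12],[0,0,0]],[0,[-0.25,0,0.26],[0,0,0]],[0,[-0.25,0,0.4],[0,0,0]]]'
python3 -m crank '[[0,[0,-0.04,0.04],[0.25,0,0]],[0,[0,-0.08,0.08],[0.5,0,0]],[0,[0,-0.12,0.12],[0.75,0,0]],[0,[0,-0.16,0.13],[1,0,0]],[0,[0,-0.16,0.13],[1,0,0]],[0,[0,-0.16,0.13],[1,0,0]],[0,[0,-0.16,0.13],[1,0,0]],[0,[0,-0.16,0.13],[1,0,0]]]'
python3 -m crank '[[0,[0,0,0],[0.25,0,0]],[0,[0,0,0],[0.5,0,0]],[0,[0,0,0],[0.75,0,0]],[0,[0,0,0],[1,0,0]],[0,[0,0,0],[1,0,0]],[0,[0,0,0],[1,0,0]],[0,[0,0,0],[1,0,0]],[0,[0,0,0],[1,0,0]]]'
python3 -m crank '[[0,[0,0,0],[0.25,0,0]],[0,[0,0,0],[0.5,0,0]],[0,[0,0,0],[0.75,0,0]],[0,[0,0,0],[1,0,0]],[0,[0,0,0],[1,0,0]],[0,[0,0,0],[1,0,0]],[0,[0,0,0],[1,0,0]],[0,[0,0,0],[1,0,0]]]'
python3 look.py k
python3 - <<'E'
from h import *
S=np.load("pics/k_side.npy",allow_pickle=True).item()
k=4;x0,y0=200,180
b=cv2.resize(S["pixels"][y0:y0+145,x0:x0+190],None,fx=k,fy=k);a=np.linspace(0,2*np.pi,90)
p=proj(S,np.c_[.434+.026*np.cos(a),-.252+.026*np.sin(a),0*a+.122]);cv2.polylines(b,[((p-[x0,y0]+.5)*k).astype(np.int32)],True,(255,0,0),1)
cv2.imwrite("pics/v13.png",b[:,:,::-1])
E
python3 plan.py .5938 -.3007 .15 0
```

```text
t: 40.15
ee_pos: [0.434, -0.2509, 0.1069]
orientation: [-0.0, 1.571, 0.001]
wrist_force: [0.4, -0.2, -0.1]
opening: 0.0859
t: 40.95
ee_pos: [0.5555, -0.2509, 0.1826]
orientation: [-0.001, 1.57, -0.0]
wrist_force: [0.6, -0.3, -0.0]
opening: 0.0857
t: 41.75
ee_pos: [0.593, -0.2983, 0.1823]
orientation: [0.408, 1.532, -0.408]
wrist_force: [0.0, 0.1, -0.2]
opening: 0.0852
t: 42.55
ee_pos: [0.5931, -0.2987, 0.1821]
orientation: [0.814, 1.413, -0.814]
wrist_force: [0.1, -0.4, 0.3]
opening: 0.0852
t: 43.35
ee_pos: [0.5931, -0.2988, 0.182]
orientation: [1.207, 1.21, -1.207]
wrist_force: [0.2, -1.0, 0.1]
opening: 0.0854
[[0.5931, -0.2988, 0.1821], [0.5931, -0.2988, 0.1821], [0.5931, -0.2988, 0.1821]] 0.0856348988051968
[0.107, 0.002, 0.006] [0.003, -0.0, -0.0]
```

View pics/v13.png

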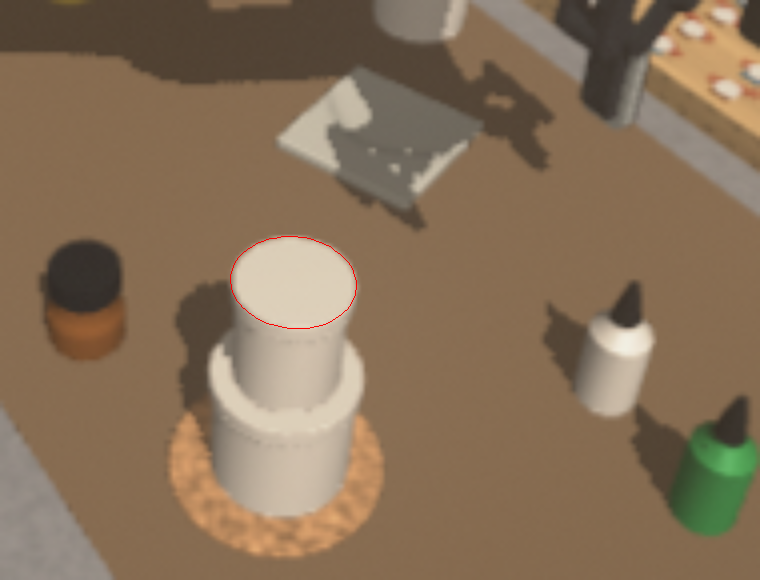

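The stack is complete: the overlay at 122 mm matches, and both lids are level. Next is the dropper, with the jaws along x because the green bottle sits at -y.

```bash
python3 -m crank '[[0,[0.1,0.002,0.006],[0,0,0]],[0,[0.22,0.002,0.006],[0,0,0]],[0,[0.34,0.002,0.006],[0,0,0]],[0,[0.44,0.002,0.006],[0,0,0]],[0,[0.51,0.002,0.006],[0,0,0]],[0,[0.55,0.002,0.006],[0,0,0]],[0,[0.56,0.002,0.006],[0,0,0]],[0,[0.56,0.002,0.006],[0,0,0]]]' 20
python3 -m crank '[[0.2,[0,0,0],[0,0,0]],[0.35,[0,0,0],[0,0,0]],[0.5,[0,0,0],[0,0,0]],[0.6,[0,0,0],[0,0,0]],[0.7,[0,0,0],[0,0,0]],[0.8,[0,0,0],[0,0,0]],[0.8,[0,0,0],[0,0,0]],[0.8,[0,0,0],[0,0,0]]]' 25
python3 plan.py .5938 -.3007 .014 0
python3 -m crank '[[0.8,[0,0,0],[0,0,0]],[0.8,[-0.03,0,0],[0,0,0]],[0.8,[-0.1,0,0],[0,0,0]],[0.8,[-0.2,0,0],[0,0,0]],[0.8,[-0.3,0,0],[0,0,0]],[0.8,[-0.3,0,0],[0,0,0]],[0.8,[-0.3,0,0],[0,0,0]],[0.8,[-0.3,0,0],[0,0,0]]]'
python3 plan.py .6178 -.0936 .104 0
```

```text
t: 44.25
ee_pos: [0.594, -0.3008, 0.0147]
orientation: [1.209, 1.209, -1.208]
wrist_force: [0.7, -0.6, 0.0]
opening: 0.0853
t: 45.05
ee_pos: [0.594, -0.3007, 0.0146]
orientation: [1.209, 1.209, -1.208]
wrist_force: [-0.2, 0.9, 4.7]
opening: 0.0295
[0.002, -0.001, -0.0] [0.001, 0.001, -0.001]
t: 45.85
ee_pos: [0.5929, -0.3001, 0.102]
orientation: [1.209, 1.213, -1.21]
wrist_force: [-0.8, -0.0, -1.5]
opening: 0.0296
[-0.006, 0.083, -0.688] [0.001, -0.003, 0.005]
```

```bash
python3 -m crank '[[0.8,[0,0.01,-0.08],[0,0,0]],[0.8,[0,0.03,-0.2],[0,0,0]],[0.8,[0,0.045,-0.33],[0,0,0]],[0.8,[0,0.06,-0.46],[0,0,0]],[0.8,[0,0.07,-0.57],[0,0,0]],[0.8,[0,0.08,-0.65],[0,0,0]],[0.8,[0,0.083,-0.69],[0,0,0]],[0.8,[0,0.083,-0.69],[0,0,0]]]'; python3 look.py m; python3 plan.py .6185 -.0927 .0226 0
python3 - <<'E'
from h import *
S=np.load("pics/m_side.npy",allow_pickle=True).item()
b=cv2.resize(S["pixels"][110:240,230:360],None,fx=4,fy=4);cv2.imwrite("pics/v14.png",b[:,:,::-1])
E
```

```text
t: 46.65
ee_pos: [0.618, -0.0923, 0.1028]
orientation: [1.207, 1.212, -1.209]
wrist_force: [-0.4, -0.2, -1.2]
opening: 0.0292
[[0.6181, -0.0937, 0.1031], [0.6181, -0.0944, 0.1034], [0.6181, -0.0944, 0.1034]] 0.029582481065857574
[0.269, 0.002, -0.006] [0.0, 0.0, 0.002]
```

View pics/v14.png

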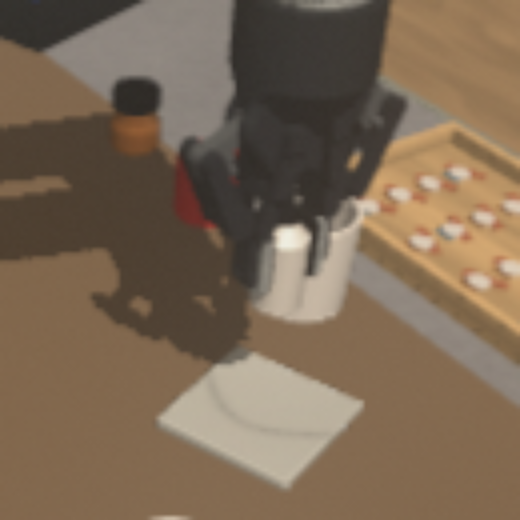

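The bottle is held upright over the tile at (262,418). I'll lower it.

```bash
python3 -m crank '[[0.8,[0.05,0.002,-0.004],[0,0,0]],[0.8,[0.11,0.002,-0.004],[0,0,0]],[0.8,[0.17,0.002,-0.004],[0,0,0]],[0.8,[0.21,0.002,-0.004],[0,0,0]],[0.8,[0.235,0.002,-0.004],[0,0,0]],[0.8,[0.25,0.002,-0.004],[0,0,0]],[0.8,[0.257,0.002,-0.004],[0,0,0]],[0.8,[0.26,0.002,-0.004],[0,0,0]]]'; python3 plan.py .6185 -.0927 .0226 0
```

```text
t: 47.55
ee_pos: [0.6194, -0.0925, 0.0265]
orientation: [1.209, 1.209, -1.208]
wrist_force: [0.5, -1.3, -0.9]
opening: 0.0291
[0.013, -0.003, 0.001] [0.001, 0.0, -0.002]
```

```bash
python3 -m crank '[[0.8,[0.003,-0.002,0],[0,0,0]],[0.8,[0.006,-0.002,0],[0,0,0]],[0.8,[0.008,-0.002,0],[0,0,0]],[0.8,[0.01,-0.002,0],[0,0,0]],[0.8,[0.011,-0.002,0],[0,0,0]],[0.8,[0.012,-0.002,0],[0,0,0]],[0.8,[0.013,-0.002,0],[0,0,0]],[0.8,[0.013,-0.002,0],[0,0,0]]]'; python3 plan.py .6185 -.0927 .0226 0
```

```text
t: 48.35
ee_pos: [0.6185, -0.0924, 0.0226]
orientation: [1.209, 1.209, -1.209]
wrist_force: [-2.5, 0.9, 2.8]
opening: 0.0292
[0.0, -0.0, 0.001] [0.001, -0.0, -0.0]
```

Contact shows as about 3 N. I'll release slowly, rise and clear.

```bash
python3 -m crank '[[0.7,[0,0,0],[0,0,0]],[0.6,[0,0,0],[0,0,0]],[0.5,[0,0,0],[0,0,0]],[0.3,[0,0,0],[0,0,0]],[0.1,[0,0,0],[0,0,0]],[0,[0,0,0],[0,0,0]],[0,[0,0,0],[0,0,0]],[0,[0,0,0],[0,0,0]]]'
python3 -m crank '[[0,[-0.05,0,0],[0,0,0]],[0,[-0.15,0,0],[0,0,0]],[0,[-0.27,0,0],[0,0,0]],[0,[-0.4,0,0],[0,0,0]],[0,[-0.55,0,0],[0,0,0]],[0,[-0.6,-0.1,-0.1],[0,0,0]],[0,[-0.6,-0.22,-0.22],[0,0,0]],[0,[-0.6,-0.34,-0.34],[0,0,0]]]'
python3 -m crank '[[0,[0,-0.1,-0.12],[0,0,0]],[0,[0,-0.1,-0.25],[0,0,0]],[0,[0,-0.1,-0.4],[0,0,0]],[0,[0,-0.1,-0.54],[0,0,0]],[0,[0,-0.1,-0.68],[0,0,0]],[0,[0,-0.1,-0.82],[0,0,0]],[0,[0,-0.1,-0.9],[0,0,0]],[0,[0,-0.1,-0.9],[0,0,0]]]'
python3 look.py z
python3 - <<'E'
from h import *
T=np.load("pics/z_top.npy",allow_pickle=True).item();S=np.load("pics/z_side.npy",allow_pickle=True).item()
im=np.zeros((560,800,3),np.uint8)
im[:340,:]=cv2.resize(T["pixels"][105:275,80:480],None,fx=2,fy=2);im[345:,:350]=cv2.resize(S["pixels"][120:335,120:470],None,fx=1,fy=1)
im[345:545,360:560]=cv2.resize(S["pixels"][175:225,260:310],None,fx=4,fy=4);im[345:555,570:710]=cv2.resize(S["pixels"][225:330,235:305],None,fx=2,fy=2)
cv2.imwrite("pics/v15.png",im[:,:,::-1])
E
```

```text
t: 49.15
ee_pos: [0.6185, -0.0924, 0.0222]
orientation: [1.209, 1.209, -1.209]
wrist_force: [-0.2, 0.2, 0.9]
opening: 0.0857
t: 49.95
ee_pos: [0.5168, 0.0091, 0.2041]
orientation: [1.211, 1.207, -1.207]
wrist_force: [1.1, 0.7, 0.5]
opening: 0.0852
t: 50.75
ee_pos: [0.4869, 0.281, 0.2032]
orientation: [1.207, 1.212, -1.205]
wrist_force: [0.2, -0.4, 0.9]
opening: 0.0852
[[0.4872, 0.2793, 0.2031], [0.4875, 0.2783, 0.203], [0.4875, 0.2783, 0.203]] 0.08516593275971746
```

View pics/v15.png

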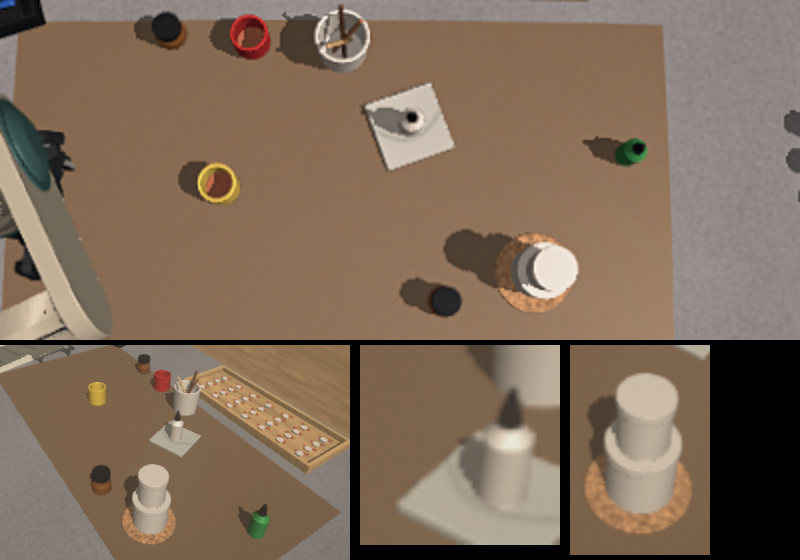

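The final view shows the stack straight on the mat, the bottle standing on the tile, the bystanders and look-alikes where they were, and the arm clear. One quick centring check on the bottle, then I'll hand in.

```bash
python3 - <<'E'
from h import *
T=np.load("pics/z_top.npy",allow_pickle=True).item();S=np.load("pics/z_side.npy",allow_pickle=True).item()
print(plane(T,[(286,165.5)],.052),plane(S,[(297,198.3)],.052),"tile T .619 -.0912, S .6165 -.0959")
T0=np.load("pics/top0.npy",allow_pickle=True).item()
for a in((145,100,180,140),(235,105,270,140),(285,240,320,270),(190,108,220,136)):
    x0,y0,x1,y1=a;print(np.abs(T["pixels"][y0:y1,x0:x1].astype(int)-T0["pixels"][y0:y1,x0:x1]).mean().round(2))
from cell import hand_in; print(hand_in())
E
```

```text
[[ 0.61580262 -0.09248809]] [[ 0.61701716 -0.09706429]] tile T .619 -.0912, S .6165 -.0959
1.12
1.1
1.84
1.12
the job is handed in; nothing more can be done
None
```

The job is done and handed in at about 51 s of the 144 s allowed.

- **Stack:** The wide tub stands on the cork mat with its lid on. The narrow tub stands on that lid with its own lid on. Both tubs and both lids were centred in the gripper by pinching them twice, a quarter turn apart.
- **Stack checks:** The wide tub measured within about 1 mm of the mat's centre. Both lid tops matched level circles drawn at their fully seated heights, 66 and 122 mm.
- **Dropper bottle:** It stands upright on the tile, within about 1 to 3 mm of the centre. The two cameras disagree here: the top one puts the bottle 3.2 mm towards the robot and 1.3 mm to the right of the centre, and the side one about 1 mm off.
- **Left alone:** The areas around the mug, both paint jars and the red look-alike show only image noise against the first picture. The yellow and green look-alikes look unmoved in the final picture, but I did not compare them numerically.
- **Robot:** It was well clear of everything at hand-in, with the gripper open. The highest wrist force printed was about 7 N.

Two other readings disagreed. The cameras differ by 1 to 4 mm from each other throughout, so I used their average. The wide lid looked tilted by about 3° while carried, but it seated level.

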